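# Set a patterned blank on the carving slope

## Task

Take the light wooden blank with the dark flower pattern out of the rack and lay it flat on the bench with the pattern upwards, letting go of it there. Then set it on the carving slope, still pattern up, long side against the long near fence and one end against the short side fence, pushed fully home to both while the slope is down; then lift the slope by its black bar until it is parallel to the red pointer, and leave it standing so with the blank still home. Do not shift the pointer, the tin, the bottle, the carved horse or the dark walnut block.

Things in the scene. Friction and masses are not known exactly. Their poses are not given: they have to be found in the camera images.
- blank: loose blank of pale wood, 110 x 56 x 22 mm, about 120 g. Starts standing on a long edge in a slot of the rack. In its own axes: y runs along its 110 mm length, z along its 56 mm width, x through its 22 mm thickness; the flower pattern is on its +x face (the other faces are plain). Origin: centre of the 110 x 22 mm edge that it stands on at first. Flat with the pattern up, its x axis points up.
- blank_face (a point): centre of the blank's patterned 110 x 56 mm face (28 mm from the origin along z, 11 mm along x); same axes as the blank
- walnut: plain dark walnut block, 110 x 50 x 22 mm, loose, standing on edge in the other slot of the rack; leave alone. Origin: centre of its underside, y along its length, z up
- rack: low plywood rack, 150 (x) x 130 (y) mm, fixed for the run, origin at the centre of its underside. Base 8 mm thick; two slots along y at x = -36 and +36 mm, each 26 mm wide between 5 mm strips whose tops are 32 mm over the bench. The blanks' tops stand out at 64 and 58 mm. The blank is in the +x slot.
- slope: base of the carving slope, 150 (x) x 200 (y) x 18 mm wooden board, fixed for the run; origin at the centre of its underside, x points away from the robot's side to the bar, y to the pointer's side. A small dark block, 30 mm high, carries the pointer at x -70, y +113 mm; a thin scale arc of 88 mm radius stands at y +116
- plate (a joint): angle of the slope's plywood plate over the base in rad: 0 lying down, grows as the far (bar) side is lifted, up to 1.2. The stiff hinge stays where it is left. Plate 140 (x) x 190 (y) x 12 mm, its top 32 mm over the bench when down
- plate_hinge (a point): middle of the hinge axis along y at the plate's near lower edge (20 mm over the bench); axes turn with the plate: x along the plate to the bar, z out of its top
- plate_corner (a point): inner corner of the two aluminium fences, on the plate's top surface; plate axes. The near fence (10 mm wide, 12 mm high, 190 mm long) runs along +y from here over the plate's near edge, the side fence (10 mm wide, 12 mm high, 100 mm long) along +x. The registered blank lies in x 0 to 56, y 0 to 110 mm of this frame. The plate goes on to x 130 and y 180 mm.
- plate_bar (a point): middle of the black round lifting bar, 12 mm thick, along y, 100 mm long, held 40 mm beyond the plate's far edge (its centre line 180 mm from the hinge in x, 6 mm in z); 26 mm over the bench when down; plate axes
- pointer (a joint): angle of the red set-pointer in rad, on the same scale as plate (0 level, 0.4 to 0.7 as set); do not move it
- pointer_tip (a point): tip of the red pointer arm, 80 mm long, 4 mm wide, that pivots beside the plate's hinge 14 mm from the plate's +y edge; x runs along the arm towards the tip
- tin: round open white tin, 90 mm across, 45 mm high, with small burrs standing up to 65 mm in it; loose; leave alone. Origin: centre of its underside
- bottle: white bottle, 56 mm across, 140 mm high; loose; leave alone. Origin: centre of its underside
- horse: small carved wooden horse on an 84 x 40 mm foot, 110 mm high, its nose 75 mm ahead of the origin along x; loose; leave alone. Origin: centre of its underside
- tray: wooden tray, 220 (x) x 120 (y) x 50 mm, full of standing punches up to 76 mm high; fixed, only an obstacle. Origin: centre of its underside
Not all that is in view belongs to the job. Leave any blue or yellow look-alike of the blank alone.

How it is judged:
On the way, in this order (a step that is already met when the one before it is completed fails the run):
1. the blank lies flat on the bench, pattern up, let go (height (world z) of blank_face between 0.018 and 0.026 m and angle between blank's own x axis and vertical below 0.1 rad and contact force between the fingers and blank below 0.2 N and linear speed of blank below 0.02 m/s), for 0.2 s.
2. the blank lies on the slope, pattern up, home against both fences, with the slope still down (x of blank_face in the frame of plate_corner between 0.0245 and 0.0305 m and y of blank_face in the frame of plate_corner between 0.0515 and 0.0575 m and z of blank_face in the frame of plate_corner between 0.0185 and 0.0255 m and angle between the y axis of blank and the y axis of plate_corner, either way round below 0.04 rad and angle between the x axis of blank and the z axis of plate_corner, either way round below 0.06 rad and value of joint plate below 0.05 rad), for 0.2 s.
At the end, for the whole second after the job is handed in: The slope stands at rest within 0.07 rad (4 degrees) of parallel to the red pointer, and the blank lies at rest flat on its plate, pattern up, within 2.5 mm of both fences and square to them within 0.04 rad (x of blank_face in the frame of plate_corner between 0.0245 and 0.0305 m and y of blank_face in the frame of plate_corner between 0.0515 and 0.0575 m and z of blank_face in the frame of plate_corner between 0.0185 and 0.0255 m and angle between the y axis of blank and the y axis of plate_corner, either way round below 0.04 rad and angle between the x axis of blank and the z axis of plate_corner, either way round below 0.06 rad and angle between the x axis of plate_bar and the x axis of pointer_tip, either way round below 0.07 rad and velocity of joint plate between -0.02 and 0.02 rad/s and linear speed of blank below 0.01 m/s); the robot touches nothing.
It fails at once if the tin of burrs is moved more than 15 mm (distance of tin from where it was at the start of the episode above 0.015 m).
It fails at once if the white bottle is moved more than 15 mm (distance of bottle from where it was at the start of the episode above 0.015 m).
It fails at once if the carved horse is moved more than 15 mm (distance of horse from where it was at the start of the episode above 0.015 m).
It fails at once if the walnut block is moved more than 15 mm (distance of walnut from where it was at the start of the episode above 0.015 m).
It fails at once if the red pointer is shifted by more than 4 mm (distance of pointer_tip from where it was at the start of the episode above 0.004 m).
It also fails if it takes over 72 s, if anything falls off the work surface, if the arm or the gripper's body presses on something with over 40 N, if the wrist force passes 120 N, or if a joint passes its speed limit or range.

## Robot

A 7-joint arm with a two-finger parallel gripper is mounted at the origin on the work surface. World frame = base frame: x ahead of the robot, y to its left, z up, the work surface at z = 0. Lengths are in m, angles in rad, forces in N, time in s.
With the tool pointing down it reaches from about 0.425 to 0.875 m from the base axis. Payload 4.7 kg.
Tool frame: the origin (TCP) lies on the centre line of the jaws, within the pads' length; the fingertips stand 14 mm ahead of it and the grasp point (between the pads) lies 5 mm behind it; z points along the fingers, y is the line along which they close (so a half turn about z gives the same grasp; the last joint's range is limited). The gripper opens to 87 mm and grips with 3 to 60 N. Pads are 19 mm wide; open, the fingers measure 117 mm over their backs; the gripper's body (75 mm by 190 mm) begins 51 mm behind the grasp point.
Start: joints at [-1.208, 0.321, -0.07, 1.45, 0.023, 1.371, -0.057], TCP at [0.222, 0.611, 0.237] pointing down, gripper open.
Joint ranges: [-2.86, 2.86], [-0.3, 2.09], [-1.38, 1.24], [0.06, 2.45], [-1.56, 4.7], [0.09, 2.05], [-2.69, 2.69]. Speed limits (rad/s): [2.57, 2.57, 3.14, 3.14, 3.14, 3.14, 3.14].

## Interface

Orientations are given as a rotation vector (axis times angle).
In Python, from bench import ctrl gives the robot as it stands.
- The arm moves only by the tool send_rows, never from a script. Its argument "steps" is a list of rows, each an object of numbers: "tx", "ty", "tz": the shift along the tool's x, y, z in units of 60 mm (1.0 is 60 mm); "turn": the turn about the tool's z in units of 8 degrees (1.0 is 8 degrees); "grip": the opening, from 0 (shut) to 1 (fully open). A call has 1 to 12 rows; each row shifts and turns the commanded pose from where the row before left it, along the tool's axes as they then stand; what a row does not reach is not made up. A row lasts 1/8 s, in which the tool goes at most 62.5 mm and 10.7 degrees, less where a joint would pass 70% of its speed; a pose out of reach is approached as far as the arm can. A call is refused whole if a number of a shift passes 1 or a number of a turn 1, either way. A call with a gripper value outside its range is refused whole. The fingers move at their own pace and stop on an object; "newtons" is the grip in N (left out, the last holds). Time passes only in rows, so rows that do not move let the fingers close. It gives the time, the measured TCP pose, the force, the opening and the grip force at its end, in the units of the state.
- ctrl.get_state(): the state, without advancing time (a new reading comes with each control period).
- ctrl.get_image(name): name is "scene" or "top"; returns a dict with "pixels" (384x512x3 uint8, red, green, blue), "K" (3x3 intrinsics, pixels), "dist" ([k1, k2, p1, p2, k3] as OpenCV has them; the pictures are not rectified), "cam_to_world" (4x4, takes a point from camera to world coordinates). Camera axes: x right, y down, z forward; pixel columns grow to the right and rows downward; lengths in m; the calibration is good to about 2 mm. A picture is of the moment at which its call begins. There is no depth.
- ctrl.close_job(): hands the job in; it is judged then, once.
The state is a dict: "time": time; "joint_positions": joint angles; "qd": joint speeds; "joint_torque": joint torques, N m; "position": TCP position; "tool_rot": TCP orientation; "ft_force": force on the tool from outside, world axes, zero at the start; "torque": the same for the moment, N m; "grip_width": opening from 0.0 (shut) to 1.0 (fully open); "grip_force": force on a finger pad.
Only numpy, scipy, OpenCV 4.12 (cv2) and the standard library are available. Lean on these libraries where they do the work, as an engineer would, in place of code of your own. Each camera call takes 0.05 s, during which the arm holds its last target. There are 200 camera calls.

## Working session

There is one attempt and no reset: what is moved stays moved. The work goes in short steps, Python scripts to look and compute and a tool call to move; the robot and the scene stay as the last step left them, time stands still between calls to the robot, and variables do not carry over. Pictures are saved under pics/ and viewed, at most 10 in all, crops included, and the job is handed in when it is done.

Besides the shell and the picture viewer there is one more tool, called after "Emit:" as name([rows], argument=value, ...), one row to a line, values as JSON. send_rows: Moves the arm, as the interface text tells. Its arguments: {"type":"object","properties":{"steps":{"type":"array"},"newtons":{"type":"number"}},"required":["steps"]}

```bash
mkdir -p pics; ls; cat > h.py <<'E'
import numpy as np,cv2
from bench import ctrl
def shot(n,f=None):
    d=ctrl.get_image(n)
    if f: cv2.imwrite('pics/'+f,cv2.cvtColor(np.asarray(d['pixels']),cv2.COLOR_RGB2BGR))
    return d
def ray(d,uv):
    p=cv2.undistortPoints(np.array(uv,float).reshape(-1,1,2),np.array(d['K']),np.array(d['dist'])).reshape(-1,2)
    T=np.array(d['cam_to_world']); r=np.c_[p,np.ones(len(p))]@T[:3,:3].T
    return T[:3,3],r
def onz(d,uv,z):
    o,r=ray(d,uv); z=np.broadcast_to(z,len(r)); return o+r*((z-o[2])/r[:,2])[:,None]
def proj(d,P):
    T=np.linalg.inv(np.array(d['cam_to_world'])); rv=cv2.Rodrigues(T[:3,:3])[0]
    return cv2.projectPoints(np.array(P,float).reshape(-1,1,3),rv,T[:3,3],np.array(d['K']),np.array(d['dist']))[0].reshape(-1,2)
def tri(d1,u1,d2,u2):
    o1,r1=ray(d1,[u1]);o2,r2=ray(d2,[u2]);A=np.c_[r1[0],-r2[0]]
    s=np.linalg.lstsq(A,o2-o1,rcond=None)[0];a=o1+s[0]*r1[0];b=o2+s[1]*r2[0];return (a+b)/2,np.linalg.norm(a-b)
E
python3 - <<'E'
from h import *
import pickle
a=shot('top');b=shot('scene')
pickle.dump((a,b),open('d0.pkl','wb'))
for d,f in((a,'t0.png'),(b,'s0.png')):
    cv2.imwrite('pics/'+f,cv2.resize(cv2.cvtColor(d['pixels'],cv2.COLOR_RGB2BGR),(800,600),interpolation=cv2.INTER_CUBIC))
    print(np.round(d['cam_to_world'],3))
print(ctrl.get_state())
E
```

```text
pics
[[-1.000e-03 -9.830e-01  1.840e-01  2.410e-01]
 [-1.000e+00  2.000e-03  4.000e-03 -1.500e-02]
 [-5.000e-03 -1.840e-01 -9.830e-01  1.668e+00]
 [ 0.000e+00  0.000e+00  0.000e+00  1.000e+00]]
[[-0.423  0.487 -0.764  1.608]
 [ 0.906  0.212 -0.367  0.489]
 [-0.017 -0.847 -0.531  0.804]
 [ 0.     0.     0.     1.   ]]
{'time': 0.1, 'joint_positions': array([-1.2078691 ,  0.32174977, -0.07007335,  1.45154464,  0.0225784 ,
        1.3708146 , -0.05690892]), 'qd': array([-0.00170153, -0.00246334, -0.00124792, -0.00317488,  0.0010878 ,
        0.00037946, -0.00109579]), 'joint_torque': array([ 6.60577734e-05, -4.92573631e+01, -4.05766061e-01, -3.13396096e+01,
       -6.41844794e-02,  3.94738815e-02,  8.84460837e-05]), 'position': array([0.22204955, 0.61039177, 0.2355744 ]), 'tool_rot': array([-5.45117835e-01, -3.09370828e+00,  2.69413518e-03]), 'ft_force': array([-0.28247366, -0.03068322,  0.67957143]), 'torque': array([ 0.01640806,  0.0188367 , -0.03847976]), 'grip_force': 0.0, 'grip_width': 1.0000814409980245}
```

View pics/t0.png

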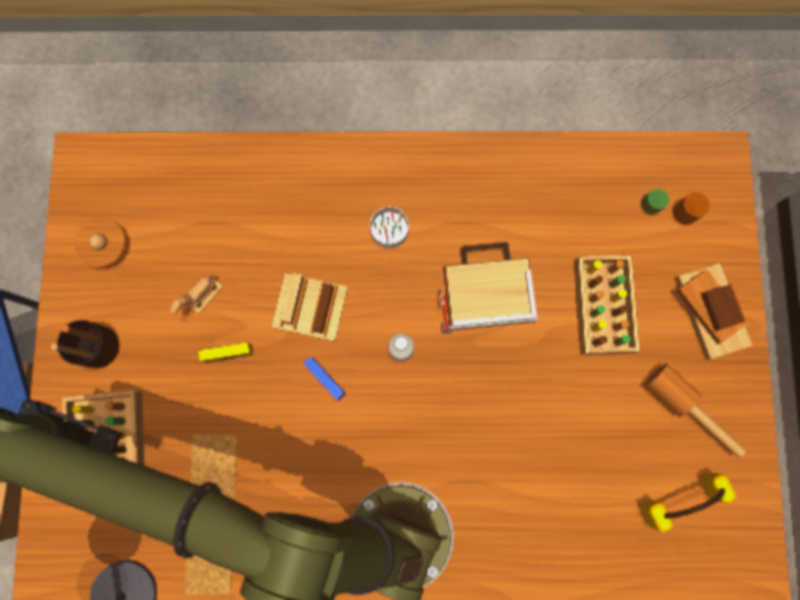

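View pics/s0.png

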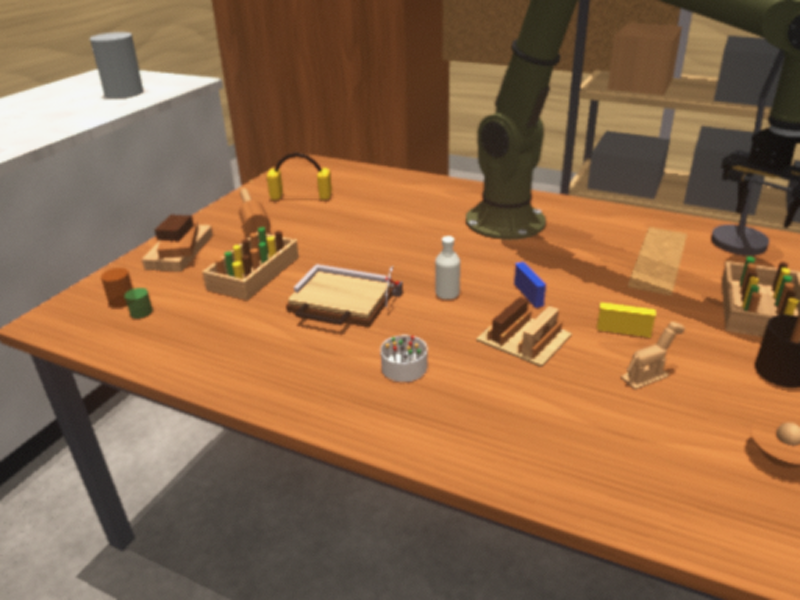

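The top view shows the slope at about (490,292) px in the enlarged picture. Its white near fence is at the bottom, the side fence on the right, the bar on top and the red pointer on the left at (445,310). The rack is at (310,307), the tin at (390,227), the bottle at (400,345) and the horse at (197,297).

Candidates for the blank, in the top view:
- Pale block in the rack's left slot, (292,300)
- Walnut block, (322,307)
- Blue block, (324,378)
- Yellow block, (224,352)

I choose the pale one and check it in a close crop.

```bash
python3 - <<'E'
from h import *
import pickle
a,b=pickle.load(open('d0.pkl','rb'))
f=lambda d,x,y,w,h,W,H:cv2.resize(cv2.cvtColor(d['pixels'][y:y+h,x:x+w],cv2.COLOR_RGB2BGR),(W,H),interpolation=cv2.INTER_CUBIC)
# top rack 165..230 x165..225 ; scene rack 300..370,185..235 ; top slope 275..350,150..215; scene slope 180..260,165..210
im=np.vstack([np.hstack([f(a,168,168,60,45,400,300),f(b,300,188,72,54,400,300)]),np.hstack([f(a,276,153,76,57,400,300),f(b,180,160,88,66,400,300)])])
cv2.imwrite('pics/c0.png',im)
E
```

```text
(no output)
```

View pics/c0.png

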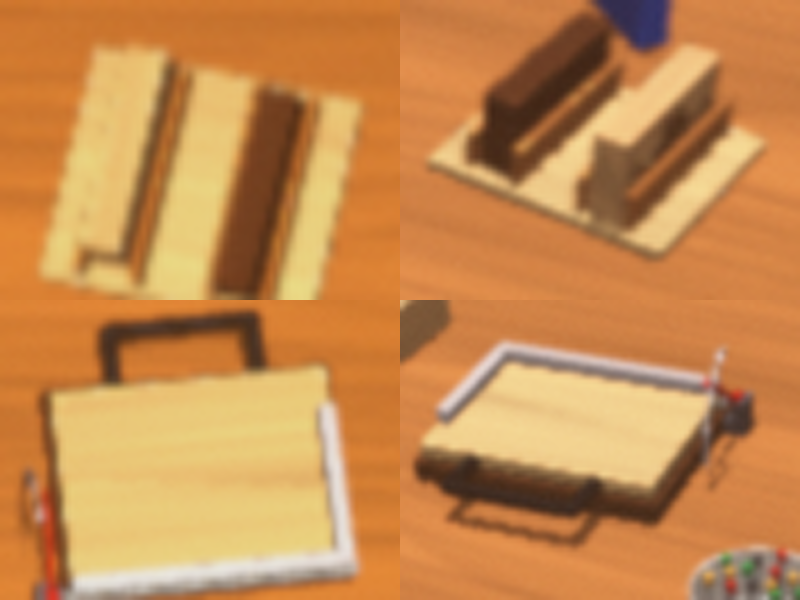

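The crop confirms the pale blank. Dark pattern marks are on its side facing left (world +y), at (680,120) in the crop's upper right panel. So it must tip towards −y. Now I measure the edges.

```bash
python3 - <<'E'
from h import *
import pickle
a,b=pickle.load(open('d0.pkl','rb'))
A=lambda x,y:(168+x/6.6667-.5+.075,168+y/6.6667-.5+.075)
B=lambda x,y:(300+x/5.5556-.41,188+y/5.5556-.41)
pt=[A(168,58),A(127,258),A(82,250),A(296,92),A(258,88)]
P=onz(a,pt[:3],.064);print('blank top',P.round(4)); print('walnut',onz(a,pt[3:],.058).round(4))
v=P[0]-P[1];print('len',np.linalg.norm(v),'yaw',np.degrees(np.arctan2(v[1],v[0])),'w',np.linalg.norm(P[1]-P[2]))
S=onz(b,[B(598-400,135),B(690-400,45),B(718-400,58),B(633-400,152)],.064);print('scene blank top',S.round(4))
R=onz(a,[A(97,47),A(360,100),A(40,278)],.008);print('rack',R.round(4))
# slope
img=cv2.resize(a['pixels'][150:212,276:352],None,fx=8,fy=8,interpolation=cv2.INTER_CUBIC)
hsv=cv2.cvtColor(img,cv2.COLOR_RGB2HSV)
print(hsv[30*8,38*8])
m=((hsv[...,1]<175)&(hsv[...,1]>70)&(hsv[...,2]>150)&(hsv[...,0]>15)).astype(np.uint8)
m=cv2.morphologyEx(m,cv2.MORPH_OPEN,np.ones((25,25)))
n,l,st,ce=cv2.connectedComponentsWithStats(m);k=1+st[1:,4].argmax();m=(l==k).astype(np.uint8)
c=max(cv2.findContours(m,0,1)[0],key=cv2.contourArea)[:,0].astype(float)
x,y,w,h=st[k,:4];print(x,y,w,h)
E_={}
def fit(sel,z,nm):
    p=c[sel]; q=p/8-.5+.0625+[276,150]; W=onz(a,q,z)
    vx,vy,x0,y0=cv2.fitLine(W[:,:2].astype(np.float32),cv2.DIST_HUBER,0,.001,.001).ravel()
    print(nm,len(p),'dir deg',np.degrees(np.arctan2(vy,vx)).round(2),'pt',round(float(x0),4),round(float(y0),4));E_[nm]=(vx,vy,x0,y0)
X,Y=c.T; inx=(X>x+.15*w)&(X<x+.85*w); iny=(Y>y+.3*h)&(Y<y+.8*h)
fit(inx&(Y>y+h/2),.044,'near');fit(inx&(Y<y+h/2),.032,'far')
fit(iny&(X<x+w/2),.032,'left');fit(iny&(X>x+w/2),.032,'right')
# scene check of fence corner & bar
SB=lambda u,v:(180+(u-400)/4.545-.39,160+(v-300)/4.545-.39)
AB=lambda u,v:(276+u/5.263-.4,153+(v-300)/5.263-.4)
print('plate corner far -y / far +y (scene,z.032)',onz(b,[SB(425,442),SB(655,492)],.032).round(4))
print('bar ends top',onz(a,[AB(103,325),AB(255,318)],.032).round(4))
print('fence inner corner scene z.044',onz(b,[SB(510,362)],.032).round(4))
# tin bottle horse
g=1/1.5625
print('tin',onz(a,[(390*g,227*g)],.045).round(3),'bottle top',onz(a,[(400*g,343*g)],.14).round(3),'horse',onz(a,[(197*g,297*g)],.05).round(3),'tray',onz(a,[(607*g,305*g)],.05).round(3))
print('pointer base/tip', onz(a,[AB(45,590),AB(28,478)],[.03,.06]).round(3))
E
```

```text
blank top [[0.5737 0.2216 0.064 ]
 [0.4668 0.2405 0.064 ]
 [0.471  0.2642 0.064 ]]
walnut [[0.5563 0.154  0.058 ]
 [0.5585 0.1743 0.058 ]]
len 0.10855499691166211 yaw -10.010954723561408 w 0.02410532292591002
scene blank top [[0.5791 0.2274 0.064 ]
 [0.4719 0.2492 0.064 ]
 [0.4788 0.2674 0.064 ]
 [0.5868 0.2492 0.064 ]]
rack [[0.5915 0.269  0.008 ]
 [0.5616 0.1242 0.008 ]
 [0.4638 0.2963 0.008 ]]
[ 21 123 234]
76 122 432 319
near 303 dir deg -84.45 pt 0.4823 -0.1998
far 303 dir deg -84.51 pt 0.6127 -0.2041
left 160 dir deg 5.53 pt 0.5413 -0.1111
right 163 dir deg 6.08 pt 0.5374 -0.2943
plate corner far -y / far +y (scene,z.032) [[ 0.6203 -0.2902  0.032 ]
 [ 0.6102 -0.0984  0.032 ]]
bar ends top [[ 0.6496 -0.1437  0.032 ]
 [ 0.6544 -0.2486  0.032 ]]
fence inner corner scene z.044 [[ 0.4913 -0.2957  0.032 ]]
tin [[0.692 0.021 0.045]] bottle top [[ 0.412 -0.002  0.14 ]] horse [[0.527 0.459 0.05 ]] tray [[ 0.507 -0.47   0.05 ]]
pointer base/tip [[ 0.466 -0.102  0.03 ]
 [ 0.537 -0.09   0.06 ]]
```

```bash
cat > g.py <<'E'
# python3 g.py x y z yang_deg : remaining move in tool units (translation in axes AFTER the turn)
import sys,numpy as np
from scipy.spatial.transform import Rotation as R
from bench import ctrl
s=ctrl.get_state();M=R.from_rotvec(s['tool_rot']).as_matrix()
ya=np.degrees(np.arctan2(M[1,1],M[0,1]));p=np.array(s['position'])
print('t',round(s['time'],2),'pos',p.round(4),'yang',ya.round(2),'tilt',np.degrees(np.arccos(-M[2,2])).round(2),'j',np.round(s['joint_positions'],2),'f',np.round(s['ft_force'],1),'grip',round(s['grip_width']*87,1),round(s['grip_force'],1))
if len(sys.argv)>4:
    t=np.array(list(map(float,sys.argv[1:4])));y=float(sys.argv[4]);c,sn=np.cos(np.radians(y)),np.sin(np.radians(y))
    d=t-p;print('turn',round((ya-y)/8,3),'tx',round((-sn*d[0]+c*d[1])/.06,3),'ty',round((c*d[0]+sn*d[1])/.06,3),'tz',round(-d[2]/.06,3))
E
python3 g.py .522 .245 .236 78.1
```

```text
t 0.1 pos [0.222  0.6104 0.2356] yang 70.01 tilt 0.1 j [-1.21  0.32 -0.07  1.45  0.02  1.37 -0.06] f [-0.3 -0.   0.7] grip 87.0 0.0
turn -1.011 tx -6.147 ty -4.928 tz -0.007
```

Emit:
send_rows([
  {"turn":-1,"grip":0.6},
  {"tx":-0.68,"ty":-0.545,"grip":0.6},
  {"tx":-0.68,"ty":-0.545,"grip":0.6},
  {"tx":-0.68,"ty":-0.545,"grip":0.6},
  {"tx":-0.68,"ty":-0.545,"grip":0.6},
  {"tx":-0.68,"ty":-0.545,"grip":0.6},
  {"tx":-0.68,"ty":-0.545,"grip":0.6},
  {"tx":-0.68,"ty":-0.545,"grip":0.6},
  {"tx":-0.68,"ty":-0.545,"grip":0.6},
  {"tx":-0.68,"ty":-0.545,"grip":0.6},
  {"grip":0.6},
  {"grip":0.6},
], newtons=20)

```text
validation failed for argument at $.st...
```

```bash
python3 g.py .522 .245 .051 78.1
```

```text
t 0.1 pos [0.222  0.6104 0.2356] yang 70.01 tilt 0.1 j [-1.21  0.32 -0.07  1.45  0.02  1.37 -0.06] f [-0.3 -0.   0.7] grip 87.0 0.0
turn -1.011 tx -6.147 ty -4.928 tz 3.076
```

Emit:
send_rows([
  {"tx":0,"ty":0,"tz":0,"turn":-1,"grip":0.6},
  {"tx":-0.68,"ty":-0.545,"tz":0,"turn":0,"grip":0.6},
  {"tx":-0.68,"ty":-0.545,"tz":0,"turn":0,"grip":0.6},
  {"tx":-0.68,"ty":-0.545,"tz":0,"turn":0,"grip":0.6},
  {"tx":-0.68,"ty":-0.545,"tz":0,"turn":0,"grip":0.6},
  {"tx":-0.68,"ty":-0.545,"tz":0,"turn":0,"grip":0.6},
  {"tx":-0.68,"ty":-0.545,"tz":0,"turn":0,"grip":0.6},
  {"tx":-0.68,"ty":-0.545,"tz":0,"turn":0,"grip":0.6},
  {"tx":-0.68,"ty":-0.545,"tz":0,"turn":0,"grip":0.6},
  {"tx":-0.68,"ty":-0.545,"tz":0,"turn":0,"grip":0.6},
  {"tx":0,"ty":0,"tz":0,"turn":0,"grip":0.6},
  {"tx":0,"ty":0,"tz":0,"turn":0,"grip":0.6},
], newtons=20)

```text
time: 1.6
position: [0.5197, 0.2472, 0.2361]
tool_rot: [-0.328, -3.123, -0.0]
ft_force: [-0.5, 0.3, 0.7]
grip_width: 0.598
grip_force: 0.0
```

```bash
python3 g.py .522 .245 .051 78.1
```

```text
t 1.6 pos [0.5197 0.2472 0.2361] yang 78.01 tilt 0.07 j [-0.68  0.16  0.21  1.65 -0.04  1.33  0.9 ] f [-0.5  0.3  0.7] grip 52.0 0.0
turn -0.011 tx -0.045 ty -0.028 tz 3.085
```

Emit:
send_rows([
  {"tx":-0.045,"ty":-0.03,"tz":0.6,"turn":0,"grip":0.6},
  {"tx":0,"ty":0,"tz":0.8,"turn":0,"grip":0.6},
  {"tx":0,"ty":0,"tz":0.8,"turn":0,"grip":0.6},
  {"tx":0,"ty":0,"tz":0.5,"turn":0,"grip":0.6},
  {"tx":0,"ty":0,"tz":0.38,"turn":0,"grip":0.6},
  {"tx":0,"ty":0,"tz":0,"turn":0,"grip":0.6},
  {"tx":0,"ty":0,"tz":0,"turn":0,"grip":0.0},
  {"tx":0,"ty":0,"tz":0,"turn":0,"grip":0.0},
  {"tx":0,"ty":0,"tz":0,"turn":0,"grip":0.0},
  {"tx":0,"ty":0,"tz":0,"turn":0,"grip":0.0},
], newtons=20)

```text
time: 2.85
position: [0.523, 0.2448, 0.0525]
tool_rot: [0.328, 3.123, 0.002]
ft_force: [0.6, 1.1, 2.4]
grip_width: 0.251
grip_force: 19.9
```

```bash
python3 g.py .68 .2 .20 78.1
```

```text
t 2.85 pos [0.523  0.2448 0.0525] yang 78.01 tilt 0.08 j [-0.66  0.33  0.2   1.84 -0.08  0.98  0.94] f [0.6 1.1 2.4] grip 21.8 19.9
turn -0.011 tx -2.715 ty -0.191 tz -2.459
```

Emit:
send_rows([
  {"tx":0,"ty":0,"tz":-0.3,"turn":0,"grip":0.0},
  {"tx":0,"ty":0,"tz":-0.7,"turn":0,"grip":0.0},
  {"tx":0,"ty":0,"tz":-0.8,"turn":0,"grip":0.0},
  {"tx":0,"ty":0,"tz":-0.2,"turn":0,"grip":0.0},
  {"tx":-0.6,"ty":0.14,"tz":0,"turn":0,"grip":0.0},
  {"tx":-0.8,"ty":0.2,"tz":0,"turn":0,"grip":0.0},
  {"tx":-0.8,"ty":0.2,"tz":0,"turn":0,"grip":0.0},
  {"tx":-0.67,"ty":0.155,"tz":0,"turn":0,"grip":0.0},
  {"tx":0,"ty":0,"tz":0,"turn":0,"grip":0.0},
  {"tx":0,"ty":0,"tz":0,"turn":0,"grip":0.0},
])

```text
time: 4.1
position: [0.6985, 0.2493, 0.1706]
tool_rot: [-0.328, -3.122, 0.001]
ft_force: [-0.5, 0.8, -1.9]
grip_width: 0.254
grip_force: 19.9
```

```bash
python3 g.py .70 .25 .046 78.1; python3 - <<'E'
from h import *
b=shot('scene');u=proj(b,[[.7,.25,.15]])[0].astype(int);print(u)
x,y=max(u[0]-40,0),max(u[1]-45,0);c=b['pixels'][y:y+75,x:x+100]
cv2.imwrite('pics/s1.png',cv2.resize(cv2.cvtColor(c,cv2.COLOR_RGB2BGR),None,fx=6,fy=6,interpolation=cv2.INTER_CUBIC))
E
```

```text
t 4.1 pos [0.6985 0.2493 0.1706] yang 78.01 tilt 0.16 j [-0.54  0.56  0.25  1.27 -0.14  1.33  1.07] f [-0.5  0.8 -1.9] grip 22.1 19.9
turn -0.011 tx -0.022 ty 0.017 tz 2.077
[332 211]
```

View pics/s1.png

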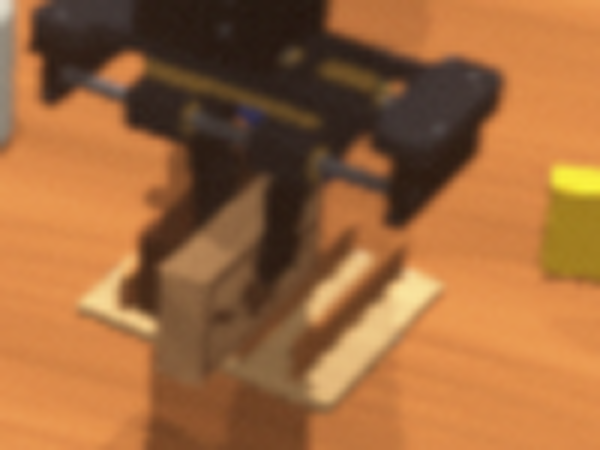

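The blank is held upright in the jaws. Dark flower marks show on its +y face at (215,320) in the crop, so I set it down and tip it towards −y.

Emit:
send_rows([
  {"tx":-0.02,"ty":0.02,"tz":0.5,"turn":0,"grip":0.0},
  {"tx":0,"ty":0,"tz":0.7,"turn":0,"grip":0.0},
  {"tx":0,"ty":0,"tz":0.5,"turn":0,"grip":0.0},
  {"tx":0,"ty":0,"tz":0.3,"turn":0,"grip":0.0},
  {"tx":0,"ty":0,"tz":0.06,"turn":0,"grip":0.0},
  {"tx":0,"ty":0,"tz":0,"turn":0,"grip":0.0},
  {"tx":0,"ty":0,"tz":0,"turn":0,"grip":0.0},
])

```text
time: 5.03
position: [0.7021, 0.2507, 0.0501]
tool_rot: [0.328, 3.122, 0.002]
ft_force: [0.0, -0.3, -2.6]
grip_width: 0.247
grip_force: 19.9
```

```bash
python3 g.py .70 .25 .0447 78.1
```

```text
t 5.03 pos [0.7021 0.2507 0.0501] yang 78.02 tilt 0.17 j [-0.54  0.65  0.23  1.38 -0.16  1.13  1.08] f [ 0.  -0.3 -2.6] grip 21.5 19.9
turn -0.01 tx 0.032 ty -0.019 tz 0.09
```

Emit:
send_rows([
  {"tx":0,"ty":0,"tz":0.04,"turn":0,"grip":0.0},
  {"tx":0,"ty":0,"tz":0.03,"turn":0,"grip":0.0},
  {"tx":0,"ty":0,"tz":0.0,"turn":0,"grip":0.0},
  {"tx":0,"ty":0,"tz":0,"turn":0,"grip":0.0},
])

```text
time: 5.52
position: [0.7013, 0.2505, 0.0445]
tool_rot: [0.328, 3.124, 0.001]
ft_force: [-0.2, 0.3, 2.0]
grip_width: 0.249
grip_force: 19.9
```

```bash
python3 g.py .70 .25 .0447 78.1
```

```text
t 5.53 pos [0.7013 0.2505 0.0445] yang 78.02 tilt 0.04 j [-0.54  0.66  0.23  1.38 -0.16  1.12  1.08] f [-0.2  0.3  2. ] grip 21.6 19.9
turn -0.01 tx 0.02 ty -0.014 tz -0.003
```

Emit:
send_rows([
  {"tx":0,"ty":0,"tz":0,"turn":0,"grip":1},
  {"tx":0,"ty":0,"tz":0,"turn":0,"grip":1},
  {"tx":0,"ty":0,"tz":0,"turn":0,"grip":1},
  {"tx":0,"ty":0,"tz":-0.32,"turn":0,"grip":1},
  {"tx":0,"ty":-0.25,"tz":0,"turn":0,"grip":1},
  {"tx":0,"ty":-0.2,"tz":0,"turn":0,"grip":1},
  {"tx":0,"ty":0,"tz":0,"turn":0,"grip":1},
])

```text
time: 6.4
position: [0.6955, 0.221, 0.0631]
tool_rot: [-0.333, -3.124, 0.002]
ft_force: [0.5, 0.4, -0.5]
grip_width: 0.946
grip_force: 0.1
```

Emit:
send_rows([
  {"tx":0,"ty":-0.08,"tz":0,"turn":0,"grip":1},
  {"tx":0,"ty":-0.08,"tz":0,"turn":0,"grip":1},
  {"tx":0,"ty":-0.08,"tz":0,"turn":0,"grip":1},
  {"tx":0,"ty":-0.08,"tz":0,"turn":0,"grip":1},
  {"tx":0,"ty":-0.08,"tz":0,"turn":0,"grip":1},
  {"tx":0,"ty":-0.08,"tz":0,"turn":0,"grip":1},
  {"tx":0,"ty":-0.08,"tz":0,"turn":0,"grip":1},
  {"tx":0,"ty":-0.08,"tz":0,"turn":0,"grip":1},
  {"tx":0,"ty":0,"tz":0,"turn":0,"grip":1},
  {"tx":0,"ty":0,"tz":-0.9,"turn":0,"grip":1},
  {"tx":0,"ty":0,"tz":-0.9,"turn":0,"grip":1},
  {"tx":0,"ty":1.0,"tz":-0.0,"turn":0,"grip":1},
])

```text
time: 7.9
position: [0.7053, 0.2386, 0.1795]
tool_rot: [0.343, 3.11, 0.001]
ft_force: [1.4, -0.3, -0.7]
grip_width: 1.001
grip_force: 0.0
```

```bash
python3 g.py; python3 - <<'E'
from h import *
import pickle
a=shot('top');b=shot('scene');pickle.dump((a,b),open('d1.pkl','wb'))
o=[]
for d in(a,b):
    u=proj(d,[[.7,.22,.02]])[0].astype(int);print(u,u-[50,38])
    x,y=u-[50,38];o.append(cv2.resize(cv2.cvtColor(d['pixels'][y:y+76,x:x+100],cv2.COLOR_RGB2BGR),None,fx=4,fy=4,interpolation=cv2.INTER_CUBIC))
cv2.imwrite('pics/c1.png',np.hstack(o))
E
```

```text
t 7.9 pos [0.7053 0.2386 0.1795] yang 77.43 tilt 0.72 j [-0.53  0.55  0.26  1.27 -0.13  1.33  1.07] f [ 1.4 -0.3 -0.7] grip 87.1 0.0
[195 145] [145 107]
[319 246] [269 208]
```

View pics/c1.png

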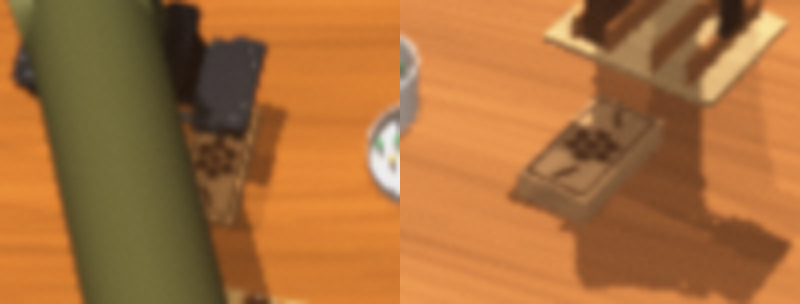

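Flat on the bench, pattern up, with the flower centre at about (592,143) in the scene half of the crop and (212,155) in the top half.

```bash
python3 - <<'E'
from h import *
import pickle
a,b=pickle.load(open('d1.pkl','rb'))
S=lambda u,v:(269+(u-400)/4-.375,208+v/4-.375)
T=lambda u,v:(145+u/4-.375,107+v/4-.375)
print('scene flower',onz(b,[S(592,143)],.022).round(4),'corners L,B,R,T',onz(b,[S(517,186),S(581,204),S(662,126),S(599,96)],.022).round(4))
print('top flower',onz(a,[T(212,155)],.022).round(4),'edge right top/bottom',onz(a,[T(258,108),T(233,222)],.022).round(4))
E
```

```text
scene flower [[0.693  0.2101 0.022 ]] corners L,B,R,T [[0.7583 0.1778 0.022 ]
 [0.7581 0.2248 0.022 ]
 [0.6542 0.2503 0.022 ]
 [0.6389 0.1967 0.022 ]]
top flower [[0.6982 0.2128 0.022 ]] edge right top/bottom [[0.7429 0.1714 0.022 ]
 [0.635  0.1922 0.022 ]]
```

```bash
python3 g.py .695 .2115 .060 78; python3 g.py .695 .2115 .029 78
```

```text
t 8.0 pos [0.6991 0.2555 0.1722] yang 78.55 tilt 0.47 j [-0.54  0.56  0.24  1.27 -0.14  1.33  1.07] f [-1.   1.9 -1.5] grip 87.3 0.0
turn 0.069 tx -0.086 ty -0.732 tz 1.87
t 8.0 pos [0.6991 0.2555 0.1722] yang 78.55 tilt 0.47 j [-0.54  0.56  0.24  1.27 -0.14  1.33  1.07] f [-1.   1.9 -1.5] grip 87.3 0.0
turn 0.069 tx -0.086 ty -0.732 tz 2.386
```

Emit:
send_rows([
  {"tx":0,"ty":-0.4,"tz":0,"turn":0,"grip":1},
  {"tx":0,"ty":-0.3,"tz":0,"turn":0,"grip":1},
  {"tx":0,"ty":0,"tz":0.7,"turn":0,"grip":1},
  {"tx":0,"ty":0,"tz":0.7,"turn":0,"grip":1},
  {"tx":0,"ty":0,"tz":0.4,"turn":0,"grip":1},
  {"tx":0,"ty":0,"tz":0,"turn":0,"grip":1},
  {"tx":0,"ty":0,"tz":0,"turn":0,"grip":1},
  {"tx":0,"ty":0,"tz":0,"turn":0,"grip":1},
])

```text
time: 9.0
position: [0.6925, 0.2042, 0.0653]
tool_rot: [0.328, 3.121, 0.002]
ft_force: [0.7, -1.4, 0.7]
grip_width: 1.003
grip_force: 0.0
```

```bash
python3 g.py .695 .2115 .029 78
```

```text
t 9.0 pos [0.6925 0.2042 0.0653] yang 78.01 tilt 0.19 j [-0.5   0.59  0.24  1.44 -0.15  1.13  1.13] f [ 0.7 -1.4  0.7] grip 87.3 0.0
turn 0.001 tx -0.016 ty 0.128 tz 0.605
```

Emit:
send_rows([
  {"tx":0,"ty":0.13,"tz":0,"turn":0,"grip":1},
  {"tx":0,"ty":0,"tz":0.3,"turn":0,"grip":1},
  {"tx":0,"ty":0,"tz":0.27,"turn":0,"grip":1},
  {"tx":0,"ty":0,"tz":0,"turn":0,"grip":1},
  {"tx":0,"ty":0,"tz":0,"turn":0,"grip":1},
  {"tx":0,"ty":0,"tz":0,"turn":0,"grip":1},
  {"tx":0,"ty":0,"tz":0,"turn":0,"grip":1},
])

```text
time: 9.88
position: [0.6933, 0.2117, 0.0297]
tool_rot: [0.328, 3.123, 0.001]
ft_force: [0.3, -0.1, -0.3]
grip_width: 1.002
grip_force: 0.0
```

```bash
python3 g.py .695 .2115 .029 78
```

```text
t 9.88 pos [0.6933 0.2117 0.0297] yang 78.01 tilt 0.07 j [-0.5   0.63  0.24  1.45 -0.16  1.07  1.13] f [ 0.3 -0.1 -0.3] grip 87.2 0.0
turn 0.001 tx -0.029 ty 0.003 tz 0.011
```

Emit:
send_rows([
  {"tx":0,"ty":0,"tz":0.02,"turn":0,"grip":0.5},
  {"tx":0,"ty":0,"tz":0,"turn":0,"grip":0.5},
  {"tx":0,"ty":0,"tz":0,"turn":0,"grip":0.5},
  {"tx":0,"ty":0,"tz":0,"turn":0,"grip":0.5},
  {"tx":0,"ty":0,"tz":0,"turn":0,"grip":0.5},
], newtons=25)

```text
time: 10.5
position: [0.6928, 0.2116, 0.0278]
tool_rot: [0.328, 3.124, -0.0]
ft_force: [0.3, 0.3, -0.2]
grip_width: 0.641
grip_force: 25.0
```

```bash
python3 g.py
```

```text
t 10.5 pos [0.6928 0.2116 0.0278] yang 78.02 tilt 0.0 j [-0.5   0.63  0.24  1.45 -0.16  1.07  1.13] f [ 0.3  0.3 -0.2] grip 55.8 25.0
```

Emit:
send_rows([
  {"tx":0,"ty":0,"tz":-0.3,"turn":0,"grip":0.5},
  {"tx":0,"ty":0,"tz":-0.6,"turn":0.06,"grip":0.5},
  {"tx":0,"ty":0,"tz":-0.7,"turn":1,"grip":0.5},
  {"tx":0,"ty":0,"tz":-0.7,"turn":1,"grip":0.5},
  {"tx":0,"ty":0,"tz":-0.4,"turn":1,"grip":0.5},
  {"tx":0,"ty":0,"tz":0,"turn":1,"grip":0.5},
  {"tx":0,"ty":0,"tz":0,"turn":1,"grip":0.5},
  {"tx":0,"ty":0,"tz":0,"turn":1,"grip":0.5},
  {"tx":0,"ty":0,"tz":0,"turn":1,"grip":0.5},
  {"tx":0,"ty":0,"tz":0,"turn":1,"grip":0.5},
  {"tx":0,"ty":0,"tz":0,"turn":1,"grip":0.5},
  {"tx":0,"ty":0,"tz":0,"turn":0,"grip":0.5},
])

```text
time: 12.0
position: [0.6929, 0.2118, 0.1908]
tool_rot: [2.109, 2.328, 0.001]
ft_force: [0.5, -0.7, -1.6]
grip_width: 0.636
grip_force: 25.0
```

```bash
python3 - <<'E'
import numpy as np
c=np.array([.4917,-.2975]);t=np.radians(5.5);X=np.array([np.cos(t),np.sin(t)]);Y=np.array([-X[1],X[0]])
print('blank target 7mm,8mm off',c+X*.035+Y*.063,'home',c+X*.028+Y*.055)
E
python3 g.py .5205 -.2315 .12 5.5
```

```text
blank target 7mm,8mm off [ 0.52050058 -0.23143544] home [ 0.51429958 -0.24006953]
t 12.0 pos [0.6929 0.2118 0.1908] yang 5.64 tilt 0.05 j [-0.67  0.53  0.5   1.31 -0.25  1.35 -0.08] f [ 0.5 -0.7 -1.6] grip 55.4 25.0
turn 0.017 tx -7.08 ty -3.568 tz 1.179
```

Emit:
send_rows([
  {"tx":-0.4,"ty":-0.2,"tz":0,"turn":0.02,"grip":0.5},
  {"tx":-0.75,"ty":-0.38,"tz":0,"turn":0,"grip":0.5},
  {"tx":-0.75,"ty":-0.38,"tz":0,"turn":0,"grip":0.5},
  {"tx":-0.75,"ty":-0.38,"tz":0,"turn":0,"grip":0.5},
  {"tx":-0.75,"ty":-0.38,"tz":0,"turn":0,"grip":0.5},
  {"tx":-0.75,"ty":-0.38,"tz":0,"turn":0,"grip":0.5},
  {"tx":-0.75,"ty":-0.38,"tz":0,"turn":0,"grip":0.5},
  {"tx":-0.75,"ty":-0.38,"tz":0,"turn":0,"grip":0.5},
  {"tx":-0.75,"ty":-0.38,"tz":0,"turn":0,"grip":0.5},
  {"tx":-0.68,"ty":-0.33,"tz":0,"turn":0,"grip":0.5},
  {"tx":0,"ty":0,"tz":0,"turn":0,"grip":0.5},
  {"tx":0,"ty":0,"tz":0,"turn":0,"grip":0.5},
])

```text
time: 13.5
position: [0.5198, -0.2309, 0.1902]
tool_rot: [2.113, 2.325, 0.002]
ft_force: [-0.6, 0.8, -1.6]
grip_width: 0.64
grip_force: 25.0
```

```bash
python3 g.py .5205 -.2315 .09 5.5
```

```text
t 13.5 pos [ 0.5198 -0.2309  0.1902] yang 5.47 tilt 0.08 j [-0.26  0.21  0.72  1.74 -0.14  1.25  0.59] f [-0.6  0.8 -1.6] grip 55.7 25.0
turn -0.004 tx -0.011 ty 0.011 tz 1.671
```

Emit:
send_rows([
  {"tx":0,"ty":0,"tz":0.5,"turn":0,"grip":0.5},
  {"tx":0,"ty":0,"tz":0.7,"turn":0,"grip":0.5},
  {"tx":0,"ty":0,"tz":0.5,"turn":0,"grip":0.5},
  {"tx":0,"ty":0,"tz":0.32,"turn":0,"grip":0.5},
  {"tx":0,"ty":0,"tz":0,"turn":0,"grip":0.5},
  {"tx":0,"ty":0,"tz":0,"turn":0,"grip":0.5},
])

```text
time: 14.25
position: [0.5206, -0.2315, 0.0698]
tool_rot: [2.113, 2.323, 0.002]
ft_force: [1.3, 0.1, -0.8]
grip_width: 0.636
grip_force: 25.0
```

```bash
python3 g.py .5205 -.2315 .061 5.5;  python3 - <<'E'
from h import *
import pickle
a=shot('top');b=shot('scene');pickle.dump((a,b),open('d2.pkl','wb'))
o=[]
for d in(a,b):
    u=proj(d,[[.53,-.22,.04]])[0].astype(int);x,y=u-[40,40];print(x,y);o.append(cv2.resize(cv2.cvtColor(d['pixels'][y:y+80,x:x+80],cv2.COLOR_RGB2BGR),None,fx=5,fy=5,interpolation=cv2.INTER_CUBIC))
cv2.imwrite('pics/c2.png',np.hstack(o))
E
```

```text
t 14.25 pos [ 0.5206 -0.2315  0.0698] yang 5.43 tilt 0.12 j [-0.21  0.35  0.69  1.86 -0.26  1.02  0.67] f [ 1.3  0.1 -0.8] grip 55.3 25.0
turn -0.009 tx -0.0 ty -0.002 tz 0.146
277 149
176 140
```

View pics/c2.png

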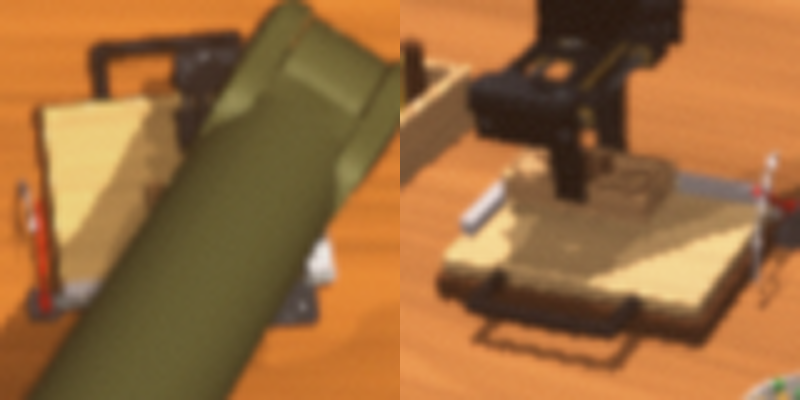

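The blank hangs over the plate close to the side fence; its right end is at about (675,170) in the scene half. Fingers are clear of the fences, so I lower it.

Emit:
send_rows([
  {"tx":0,"ty":0,"tz":0.07,"turn":0,"grip":0.5},
  {"tx":0,"ty":0,"tz":0.05,"turn":0,"grip":0.5},
  {"tx":0,"ty":0,"tz":0.03,"turn":0,"grip":0.5},
  {"tx":0,"ty":0,"tz":0,"turn":0,"grip":0.5},
  {"tx":0,"ty":0,"tz":0,"turn":0,"grip":0.5},
])

```text
time: 14.98
position: [0.5194, -0.2314, 0.0597]
tool_rot: [-2.115, -2.323, -0.0]
ft_force: [-2.5, 0.5, 2.8]
grip_width: 0.644
grip_force: 25.0
```

```bash
python3 g.py .5205 -.2315 .060 5.5
```

```text
t 14.97 pos [ 0.5194 -0.2314  0.0597] yang 5.38 tilt 0.02 j [-0.21  0.36  0.68  1.87 -0.27  1.    0.68] f [-2.5  0.5  2.8] grip 56.0 25.0
turn -0.015 tx -0.004 ty 0.018 tz -0.005
```

Emit:
send_rows([
  {"tx":-0.05,"ty":0,"tz":0,"turn":0,"grip":0.5},
  {"tx":-0.04,"ty":0,"tz":0,"turn":0,"grip":0.5},
  {"tx":0,"ty":0,"tz":0,"turn":0,"grip":0.5},
  {"tx":0,"ty":0,"tz":0,"turn":0,"grip":0.5},
], newtons=12)

```text
time: 15.48
position: [0.5204, -0.2368, 0.0597]
tool_rot: [2.114, 2.323, 0.001]
ft_force: [1.1, 2.6, 1.8]
grip_width: 0.641
grip_force: 12.0
```

```bash
python3 g.py .5143 -.2401 .060 5.5
```

```text
t 15.47 pos [ 0.5204 -0.2368  0.0597] yang 5.39 tilt 0.05 j [-0.2   0.37  0.68  1.86 -0.27  1.01  0.69] f [1.1 2.6 1.8] grip 55.8 12.0
turn -0.013 tx -0.046 ty -0.107 tz -0.005
```

Emit:
send_rows([
  {"tx":-0.03,"ty":0,"tz":0,"turn":0,"grip":0.5},
  {"tx":0,"ty":0,"tz":0,"turn":0,"grip":0.5},
  {"tx":0,"ty":0,"tz":0,"turn":0,"grip":0.5},
])

```text
time: 15.85
position: [0.5204, -0.2369, 0.0597]
tool_rot: [-2.113, -2.323, -0.003]
ft_force: [-1.0, 4.7, 5.4]
grip_width: 0.643
grip_force: 12.0
```

```bash
python3 g.py .5143 -.2401 .060 5.5
```

```text
t 15.85 pos [ 0.5204 -0.2369  0.0597] yang 5.42 tilt 0.15 j [-0.19  0.37  0.68  1.86 -0.27  1.01  0.7 ] f [-1.   4.7  5.4] grip 56.0 12.0
turn -0.01 tx -0.044 ty -0.107 tz -0.005
```

Emit:
send_rows([
  {"tx":-0.02,"ty":0,"tz":0,"turn":0,"grip":0.5},
  {"tx":0,"ty":-0.05,"tz":0,"turn":0,"grip":0.5},
  {"tx":0,"ty":-0.04,"tz":0,"turn":0,"grip":0.5},
  {"tx":0,"ty":0,"tz":0,"turn":0,"grip":0.5},
  {"tx":0,"ty":0,"tz":0,"turn":0,"grip":0.5},
])

```text
time: 16.48
position: [0.5173, -0.2373, 0.0598]
tool_rot: [2.111, 2.326, 0.007]
ft_force: [2.2, 6.9, 1.7]
grip_width: 0.639
grip_force: 12.0
```

```bash
python3 g.py .5143 -.2401 .060 5.5
```

```text
t 16.48 pos [ 0.5173 -0.2373  0.0598] yang 5.56 tilt 0.25 j [-0.19  0.36  0.68  1.87 -0.27  1.    0.7 ] f [2.2 6.9 1.7] grip 55.6 12.0
turn 0.008 tx -0.042 ty -0.054 tz -0.003
```

Emit:
send_rows([
  {"tx":0,"ty":-0.03,"tz":0,"turn":0,"grip":0.5},
  {"tx":0,"ty":-0.02,"tz":0,"turn":0,"grip":0.5},
  {"tx":0,"ty":0,"tz":0,"turn":0,"grip":0.5},
])

```text
time: 16.85
position: [0.5144, -0.2376, 0.0598]
tool_rot: [2.11, 2.326, 0.007]
ft_force: [3.9, 6.8, 1.0]
grip_width: 0.638
grip_force: 12.0
```

```bash
python3 g.py .5143 -.2401 .060 5.5
```

```text
t 16.85 pos [ 0.5144 -0.2376  0.0598] yang 5.56 tilt 0.26 j [-0.19  0.35  0.68  1.88 -0.27  1.    0.7 ] f [3.9 6.8 1. ] grip 55.5 12.0
turn 0.008 tx -0.042 ty -0.006 tz -0.003
```

Side contact is steady at about 7 N. I keep moving towards the near fence.

Emit:
send_rows([
  {"tx":0,"ty":-0.03,"tz":0,"turn":0,"grip":0.5},
  {"tx":0,"ty":0,"tz":0,"turn":0,"grip":0.5},
  {"tx":0,"ty":0,"tz":0,"turn":0,"grip":0.5},
])

```text
time: 17.23
position: [0.5134, -0.2377, 0.0599]
tool_rot: [2.109, 2.325, 0.008]
ft_force: [7.4, 6.4, -0.6]
grip_width: 0.643
grip_force: 12.0
```

```bash
python3 g.py .5143 -.2401 .060 5.5
```

```text
t 17.23 pos [ 0.5134 -0.2377  0.0599] yang 5.57 tilt 0.32 j [-0.2   0.35  0.69  1.88 -0.27  1.    0.7 ] f [ 7.4  6.4 -0.6] grip 55.9 12.0
turn 0.009 tx -0.041 ty 0.011 tz -0.002
```

Emit:
send_rows([
  {"tx":0,"ty":-0.03,"tz":0,"turn":0,"grip":0.5},
  {"tx":0,"ty":0,"tz":0,"turn":0,"grip":0.5},
  {"tx":0,"ty":0,"tz":0,"turn":0,"grip":0.5},
])

```text
time: 17.6
position: [0.5133, -0.2377, 0.06]
tool_rot: [2.107, 2.323, 0.011]
ft_force: [10.0, 7.0, -4.5]
grip_width: 0.644
grip_force: 12.0
```

```bash
python3 g.py .5143 -.2401 .060 5.5
```

```text
t 17.6 pos [ 0.5133 -0.2377  0.06  ] yang 5.59 tilt 0.48 j [-0.2   0.35  0.69  1.88 -0.27  0.99  0.7 ] f [10.   7.  -4.5] grip 56.0 12.0
turn 0.011 tx -0.042 ty 0.013 tz 0.0
```

Both fences are now resisting (10 N and 7 N). Release, lift and check.

Emit:
send_rows([
  {"tx":0,"ty":0,"tz":0,"turn":0,"grip":0.85},
  {"tx":0,"ty":0,"tz":0,"turn":0,"grip":0.85},
  {"tx":0,"ty":0,"tz":0,"turn":0,"grip":0.85},
  {"tx":0,"ty":0.05,"tz":-0.4,"turn":0,"grip":0.85},
  {"tx":0,"ty":0,"tz":-0.8,"turn":0,"grip":0.6},
  {"tx":0,"ty":0,"tz":-0.8,"turn":0,"grip":0.4},
  {"tx":0.5,"ty":0.8,"tz":0,"turn":0,"grip":0.4},
  {"tx":0.5,"ty":0.8,"tz":0,"turn":0,"grip":0.4},
  {"tx":0.4,"ty":0.8,"tz":0,"turn":0,"grip":0.4},
  {"tx":0,"ty":0,"tz":0,"turn":0,"grip":0.4},
  {"tx":0,"ty":0,"tz":0,"turn":0,"grip":0.4},
])

```text
time: 18.98
position: [0.6458, -0.1451, 0.1789]
tool_rot: [-2.116, -2.321, 0.004]
ft_force: [-0.7, -0.0, 1.1]
grip_width: 0.403
grip_force: 0.0
```

```bash
python3 - <<'E'
from h import *
import pickle
a=shot('top');b=shot('scene');pickle.dump((a,b),open('d3.pkl','wb'))
o=[]
for d in(a,b):
    u=proj(d,[[.53,-.22,.04]])[0].astype(int);x,y=u-[32,32];print(x,y);o.append(cv2.resize(cv2.cvtColor(d['pixels'][y:y+64,x:x+64],cv2.COLOR_RGB2BGR),(400,400),interpolation=cv2.INTER_CUBIC))
cv2.imwrite('pics/c3.png',np.hstack(o))
E
python3 g.py
```

```text
285 157
184 148
t 19.07 pos [ 0.6455 -0.1458  0.1796] yang 5.19 tilt 0.06 j [-0.31  0.43  0.66  1.51 -0.27  1.29  0.47] f [-0.7  0.8  0.2] grip 35.1 0.0
```

View pics/c3.png

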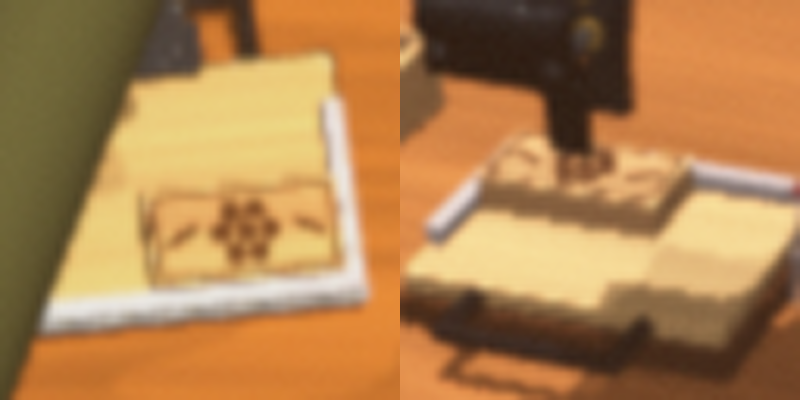

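The blank lies pattern up in the fence corner, in the left half with corners at about (155,285) and (340,268). As a safeguard I press it square with closed fingers at the middle of its far face.

```bash
python3 g.py .5751 -.234 .056 5.5
```

```text
t 19.07 pos [ 0.6455 -0.1458  0.1796] yang 5.19 tilt 0.06 j [-0.31  0.43  0.66  1.51 -0.27  1.29  0.47] f [-0.7  0.8  0.2] grip 35.1 0.0
turn -0.038 tx -1.351 ty -1.308 tz 2.061
```

Emit:
send_rows([
  {"tx":-0.45,"ty":-0.44,"tz":0,"turn":0,"grip":0},
  {"tx":-0.45,"ty":-0.44,"tz":0,"turn":0,"grip":0},
  {"tx":-0.45,"ty":-0.43,"tz":0,"turn":0,"grip":0},
  {"tx":0,"ty":0,"tz":0,"turn":0,"grip":0},
  {"tx":0,"ty":0,"tz":0.7,"turn":0,"grip":0},
  {"tx":0,"ty":0,"tz":0.7,"turn":0,"grip":0},
  {"tx":0,"ty":0,"tz":0.5,"turn":0,"grip":0},
  {"tx":0,"ty":0,"tz":0.12,"turn":0,"grip":0},
  {"tx":0,"ty":0,"tz":0,"turn":0,"grip":0},
  {"tx":0,"ty":0,"tz":0,"turn":0,"grip":0},
])

```text
time: 20.32
position: [0.5772, -0.232, 0.0601]
tool_rot: [2.113, 2.321, 0.002]
ft_force: [0.1, -0.2, -0.9]
grip_width: 0.007
grip_force: 0.0
```

```bash
python3 g.py .5562 -.2358 .056 5.5
```

```text
t 20.32 pos [ 0.5772 -0.232   0.0601] yang 5.37 tilt 0.16 j [-0.18  0.47  0.65  1.74 -0.32  1.05  0.68] f [ 0.1 -0.2 -0.9] grip 0.6 0.0
turn -0.017 tx -0.03 ty -0.355 tz 0.068
```

Emit:
send_rows([
  {"tx":0,"ty":-0.1,"tz":0.04,"turn":0,"grip":0},
  {"tx":0,"ty":-0.12,"tz":0,"turn":0,"grip":0},
  {"tx":0,"ty":-0.08,"tz":0,"turn":0,"grip":0},
  {"tx":0,"ty":-0.05,"tz":0,"turn":0,"grip":0},
  {"tx":0,"ty":0,"tz":0,"turn":0,"grip":0},
  {"tx":0,"ty":0,"tz":0,"turn":0,"grip":0},
])

```text
time: 21.08
position: [0.5554, -0.2333, 0.056]
tool_rot: [2.114, 2.323, 0.0]
ft_force: [0.3, -0.1, 0.2]
grip_width: 0.003
grip_force: 0.0
```

```bash
python3 g.py .5562 -.2358 .056 5.5
```

```text
t 21.07 pos [ 0.5554 -0.2333  0.056 ] yang 5.39 tilt 0.02 j [-0.19  0.43  0.66  1.79 -0.31  1.03  0.69] f [ 0.3 -0.1  0.2] grip 0.3 0.0
turn -0.014 tx -0.042 ty 0.009 tz -0.0
```

Emit:
send_rows([
  {"tx":0,"ty":-0.05,"tz":0,"turn":0,"grip":0},
  {"tx":0,"ty":-0.04,"tz":0,"turn":0,"grip":0},
  {"tx":0,"ty":0,"tz":0,"turn":0,"grip":0},
  {"tx":0,"ty":0,"tz":0,"turn":0,"grip":0},
])

```text
time: 21.58
position: [0.5505, -0.2339, 0.0562]
tool_rot: [2.114, 2.323, 0.001]
ft_force: [2.4, 0.4, -0.8]
grip_width: 0.007
grip_force: 1.3
```

```bash
python3 g.py .5562 -.2358 .056 5.5
```

```text
t 21.57 pos [ 0.5505 -0.2339  0.0562] yang 5.4 tilt 0.08 j [-0.19  0.42  0.67  1.8  -0.3   1.02  0.69] f [ 2.4  0.4 -0.8] grip 0.6 1.3
turn -0.013 tx -0.041 ty 0.091 tz 0.003
```

Emit:
send_rows([
  {"tx":0,"ty":-0.05,"tz":0,"turn":0,"grip":0},
  {"tx":0,"ty":-0.04,"tz":0,"turn":0,"grip":0},
  {"tx":0,"ty":0,"tz":0,"turn":0,"grip":0},
])

```text
time: 21.95
position: [0.5501, -0.2339, 0.0581]
tool_rot: [2.107, 2.318, 0.01]
ft_force: [10.9, 0.1, 0.2]
grip_width: 0.001
grip_force: 5.4
```

```bash
python3 g.py .5562 -.2358 .056 5.5
```

```text
t 21.95 pos [ 0.5501 -0.2339  0.0581] yang 5.47 tilt 0.64 j [-0.19  0.41  0.67  1.81 -0.3   1.01  0.69] f [10.9  0.1  0.2] grip 0.1 5.4
turn -0.003 tx -0.041 ty 0.098 tz 0.035
```

Emit:
send_rows([
  {"tx":0,"ty":0.3,"tz":0,"turn":0,"grip":0},
  {"tx":0,"ty":0,"tz":-0.5,"turn":0,"grip":0},
  {"tx":0.45,"ty":0,"tz":-0.5,"turn":0,"grip":0},
  {"tx":0.45,"ty":-0.3,"tz":0,"turn":0,"grip":0},
  {"tx":0.4,"ty":-0.4,"tz":0,"turn":0,"grip":0},
  {"tx":0,"ty":0,"tz":0,"turn":0,"grip":0},
  {"tx":0,"ty":0,"tz":0,"turn":0,"grip":0},
])

```text
time: 22.82
position: [0.5134, -0.1596, 0.1162]
tool_rot: [2.115, 2.323, 0.0]
ft_force: [0.6, 0.5, -0.9]
grip_width: 0.007
grip_force: 0.0
```

```bash
python3 g.py .5054 -.1573 .057 5.5
```

```text
t 22.82 pos [ 0.5134 -0.1596  0.1162] yang 5.36 tilt 0.03 j [-0.38  0.21  0.7   1.9  -0.15  1.09  0.48] f [ 0.6  0.5 -0.9] grip 0.6 0.0
turn -0.018 tx 0.051 ty -0.129 tz 0.986
```

Emit:
send_rows([
  {"tx":0.06,"ty":-0.12,"tz":0,"turn":0,"grip":0},
  {"tx":0,"ty":0,"tz":0.5,"turn":0,"grip":0},
  {"tx":0,"ty":0,"tz":0.46,"turn":0,"grip":0},
  {"tx":-0.05,"ty":0,"tz":0,"turn":0,"grip":0},
  {"tx":-0.1,"ty":0,"tz":0,"turn":0,"grip":0},
  {"tx":-0.08,"ty":0,"tz":0,"turn":0,"grip":0},
  {"tx":-0.03,"ty":0,"tz":0,"turn":0,"grip":0},
  {"tx":0,"ty":0,"tz":0,"turn":0,"grip":0},
  {"tx":0,"ty":0,"tz":0,"turn":0,"grip":0},
])

```text
time: 23.95
position: [0.5073, -0.1714, 0.0585]
tool_rot: [2.114, 2.323, 0.001]
ft_force: [-0.3, -0.1, 0.3]
grip_width: 0.005
grip_force: 0.0
```

```bash
python3 g.py .5072 -.1760 .057 5.5
```

```text
t 23.95 pos [ 0.5073 -0.1714  0.0585] yang 5.39 tilt 0.02 j [-0.33  0.29  0.69  1.95 -0.22  0.98  0.55] f [-0.3 -0.1  0.3] grip 0.4 0.0
turn -0.013 tx -0.075 ty -0.009 tz 0.025
```

Emit:
send_rows([
  {"tx":-0.05,"ty":0,"tz":0,"turn":0,"grip":0},
  {"tx":-0.04,"ty":0,"tz":0,"turn":0,"grip":0},
  {"tx":0,"ty":0,"tz":0,"turn":0,"grip":0},
  {"tx":0,"ty":0,"tz":0,"turn":0,"grip":0},
])

```text
time: 24.45
position: [0.5076, -0.1742, 0.0584]
tool_rot: [-2.11, -2.322, -0.003]
ft_force: [-1.7, 6.5, 3.4]
grip_width: 0.005
grip_force: 3.2
```

```bash
python3 g.py .5072 -.1760 .057 5.5
```

```text
t 24.45 pos [ 0.5076 -0.1742  0.0584] yang 5.46 tilt 0.25 j [-0.32  0.29  0.69  1.95 -0.22  0.98  0.57] f [-1.7  6.5  3.4] grip 0.4 3.2
turn -0.005 tx -0.029 ty -0.01 tz 0.023
```

The blank is home on both sides; the force rose without motion. Retreat towards the bar, and measure the pointer from the first, unobstructed pictures.

Emit:
send_rows([
  {"tx":0.2,"ty":0,"tz":0,"turn":0,"grip":0},
  {"tx":0,"ty":0,"tz":-0.5,"turn":0,"grip":0},
  {"tx":0,"ty":0.3,"tz":-0.8,"turn":0,"grip":0.32},
  {"tx":0,"ty":0.8,"tz":0,"turn":0,"grip":0.32},
  {"tx":-0.4,"ty":0.8,"tz":0,"turn":0,"grip":0.32},
  {"tx":-0.4,"ty":0.5,"tz":0,"turn":0,"grip":0.32},
  {"tx":0,"ty":0,"tz":0,"turn":0,"grip":0.32},
  {"tx":0,"ty":0,"tz":0,"turn":0,"grip":0.32},
])

```text
time: 25.45
position: [0.6536, -0.1992, 0.1358]
tool_rot: [-2.115, -2.322, 0.001]
ft_force: [-0.2, -0.3, 0.1]
grip_width: 0.316
grip_force: 0.0
```

```bash
python3 g.py .6519 -.1954 .021 5.5; python3 - <<'E'
from h import *
import pickle
a,b=pickle.load(open('d0.pkl','rb'))
t=np.radians(5.5);X=np.array([np.cos(t),np.sin(t),0]);Y=np.array([-X[1],X[0],0])
for nm,d in(('top',a),('scene',b)):
    H=cv2.cvtColor(d['pixels'],cv2.COLOR_RGB2HSV).astype(int)
    c=proj(d,[X*.49+Y*-.1475+[0,0,.04]])[0]
    m=((H[...,0]<8)|(H[...,0]>172))&(H[...,1]>150)&(H[...,2]>70)
    v,u=np.nonzero(m);k=np.hypot(u-c[0],v-c[1])<28;q=np.c_[u,v][k]
    o,r=ray(d,q);s=(-.1475-o@Y)/(r@Y);P=o+r*s[:,None];print(nm,c.round(1),len(q))
    for p,w in zip(q,P):print(p,'X',round(w@X,4),'z',round(w[2],4),d['pixels'][p[1],p[0]])
E
```

```text
t 25.45 pos [ 0.6536 -0.1992  0.1358] yang 5.35 tilt 0.08 j [-0.23  0.52  0.67  1.5  -0.33  1.24  0.58] f [-0.2 -0.3  0.1] grip 27.5 0.0
turn -0.019 tx 0.066 ty -0.022 tz 1.914
top [283.7 197.2] 29
[284 190] X 0.5062 z 0.097 [182  73  37]
[284 191] X 0.5036 z 0.0916 [181  77  46]
[284 192] X 0.501 z 0.0862 [193  92  66]
[285 192] X 0.4927 z 0.1342 [168  68  36]
[285 193] X 0.4902 z 0.1291 [181  72  40]
[285 194] X 0.4876 z 0.1239 [184  72  40]
[284 195] X 0.4932 z 0.0698 [182  82  52]
[285 195] X 0.4851 z 0.1188 [182  69  32]
[285 196] X 0.4825 z 0.1135 [186  68  30]
[285 197] X 0.4799 z 0.1083 [186  64  28]
[285 198] X 0.4773 z 0.103 [181  61  27]
[285 199] X 0.4746 z 0.0977 [182  61  27]
[285 200] X 0.472 z 0.0923 [188  67  31]
[285 201] X 0.4693 z 0.0869 [195  71  32]
[285 202] X 0.4666 z 0.0815 [201  72  29]
[285 203] X 0.4639 z 0.0761 [201  71  28]
[285 204] X 0.4612 z 0.0706 [198  71  31]
[285 205] X 0.4585 z 0.0651 [194  70  33]
[285 206] X 0.4557 z 0.0595 [186  70  41]
[285 207] X 0.453 z 0.0539 [181  64  47]
[286 207] X 0.446 z 0.1036 [170  63  41]
[285 208] X 0.4502 z 0.0483 [197  61  44]
[286 208] X 0.4433 z 0.0983 [195  63  48]
[285 209] X 0.4474 z 0.0427 [205  61  46]
[286 209] X 0.4406 z 0.093 [209  62  46]
[285 210] X 0.4446 z 0.037 [186  64  52]
[286 210] X 0.4378 z 0.0877 [192  63  48]
[285 211] X 0.4417 z 0.0313 [148  71  60]
[286 211] X 0.4351 z 0.0823 [152  70  57]
scene [250.1 183.9] 8
[250 179] X 0.4892 z 0.0592 [139  70  49]
[251 180] X 0.4806 z 0.0502 [135  67  47]
[253 180] X 0.4621 z 0.0397 [186  72  43]
[254 180] X 0.4527 z 0.0343 [194  73  47]
[255 180] X 0.4431 z 0.0289 [174  87  65]
[252 181] X 0.4718 z 0.0411 [128  62  49]
[253 181] X 0.4625 z 0.0358 [147  49  36]
[254 181] X 0.453 z 0.0304 [160  56  45]
```

```bash
python3 - <<'E'
from h import *
import pickle
a,b=pickle.load(open('d0.pkl','rb'))
f=lambda d,x,y:cv2.resize(cv2.cvtColor(d['pixels'][y:y+30,x:x+30],cv2.COLOR_RGB2BGR),(400,400),interpolation=cv2.INTER_CUBIC)
cv2.imwrite('pics/c4.png',np.hstack([f(a,270,184),f(b,235,165)]))
E
```

```text
(no output)
```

View pics/c4.png

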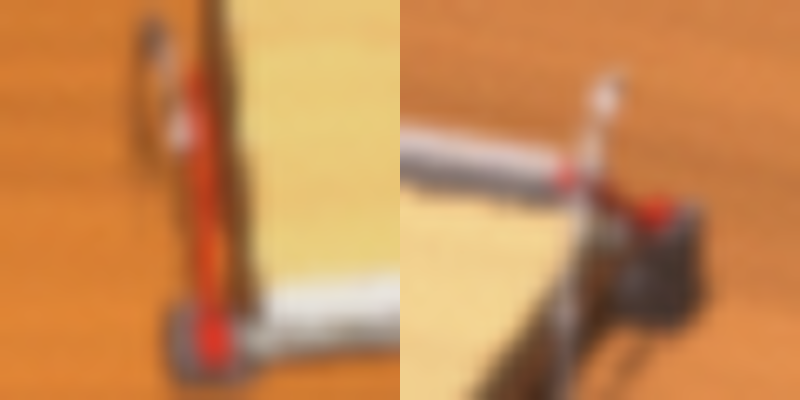

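Emit:
send_rows([
  {"tx":0.066,"ty":-0.02,"tz":0.5,"turn":0,"grip":0.32},
  {"tx":0,"ty":0,"tz":0.5,"turn":0,"grip":0.32},
  {"tx":0,"ty":0,"tz":0,"turn":0,"grip":0.32},
  {"tx":0,"ty":0,"tz":0,"turn":0,"grip":0.32},
])

```text
time: 25.95
position: [0.6532, -0.1954, 0.0779]
tool_rot: [2.114, 2.322, 0.002]
ft_force: [0.7, 0.3, -0.6]
grip_width: 0.316
grip_force: 0.0
```

```bash
python3 g.py .6519 -.1954 .021 5.5
```

```text
t 25.95 pos [ 0.6532 -0.1954  0.0779] yang 5.39 tilt 0.1 j [-0.22  0.57  0.64  1.56 -0.36  1.14  0.6 ] f [ 0.7  0.3 -0.6] grip 27.5 0.0
turn -0.014 tx 0.002 ty -0.022 tz 0.949
```

The crop shows the red tip at (195,78) in the top half and (562,177) in the scene half. The pivot is at (215,345) and (655,215). I triangulate both.

```bash
python3 - <<'E'
from h import *
import pickle
a,b=pickle.load(open('d0.pkl','rb'))
t=np.radians(5.5);X=np.array([np.cos(t),np.sin(t),0]);Y=np.array([-X[1],X[0],0])
T=lambda u,v:(270+u/13.333-.46,184+v/13.333-.46)
S=lambda u,v:(235+(u-400)/13.333-.46,165+v/13.333-.46)
r={}
for n,p,q in(('tip',(195,78),(562,177)),('piv',(215,345),(655,215))):
    P,e=tri(a,T(*p),b,S(*q));r[n]=np.array([P@X,P@Y,P[2]]);print(n,r[n].round(4),e.round(4))
    o,k=ray(b,[S(*q)]);s=(-.1475-o@Y)/(k[0]@Y);w=o+k[0]*s;print(' scene on plane X,z',(w@X).round(4),w[2].round(4))
    w=onz(a,[T(*p)],.065 if n=='tip' else .03)[0];print(' top X,Y',(w@X).round(4),(w@Y).round(4))
d=r['tip']-r['piv'];print(d,np.linalg.norm(d),np.arctan2(d[2],d[0]))
E
```

```text
tip [ 0.5119 -0.1499  0.0762] 0.0003
 scene on plane X,z 0.5178 0.08
 top X,Y 0.5137 -0.1505
piv [ 0.4476 -0.1508  0.0281] 0.0002
 scene on plane X,z 0.4561 0.0335
 top X,Y 0.4473 -0.1506
[0.06427702 0.00091679 0.04813411] 0.08030734170031092 0.6427673269962028
```

Tip to pivot measures 80.3 mm (given 80), so the pointer stands at about 0.64 rad. Descend on the bar and grip it.

Emit:
send_rows([
  {"tx":0,"ty":-0.02,"tz":0.3,"turn":0,"grip":0.32},
  {"tx":0,"ty":0,"tz":0.35,"turn":0,"grip":0.32},
  {"tx":0,"ty":0,"tz":0.22,"turn":0,"grip":0.32},
  {"tx":0,"ty":0,"tz":0,"turn":0,"grip":0.32},
  {"tx":0,"ty":0,"tz":0,"turn":0,"grip":0.32},
])

```text
time: 26.58
position: [0.652, -0.196, 0.0243]
tool_rot: [2.115, 2.323, -0.0]
ft_force: [-0.2, -0.2, 0.5]
grip_width: 0.318
grip_force: 0.0
```

```bash
python3 g.py .6519 -.1954 .021 5.5
```

```text
t 26.57 pos [ 0.652  -0.196   0.0243] yang 5.37 tilt 0.03 j [-0.2   0.62  0.62  1.6  -0.4   1.05  0.62] f [-0.2 -0.2  0.5] grip 27.7 0.0
turn -0.017 tx 0.01 ty -0.0 tz 0.055
```

Emit:
send_rows([
  {"tx":0,"ty":0,"tz":0,"turn":0,"grip":0},
  {"tx":0,"ty":0,"tz":0,"turn":0,"grip":0},
  {"tx":0,"ty":0,"tz":0,"turn":0,"grip":0},
  {"tx":0,"ty":0,"tz":0,"turn":0,"grip":0},
], newtons=25)

```text
time: 27.08
position: [0.6521, -0.1958, 0.0247]
tool_rot: [2.114, 2.323, 0.001]
ft_force: [0.0, -0.2, 1.7]
grip_width: 0.126
grip_force: 25.0
```

```bash
python3 g.py .6519 -.1954 .021 5.5
```

```text
t 27.07 pos [ 0.6521 -0.1958  0.0247] yang 5.38 tilt 0.06 j [-0.2   0.62  0.62  1.6  -0.4   1.05  0.62] f [ 0.  -0.2  1.7] grip 10.9 25.0
turn -0.014 tx 0.006 ty -0.004 tz 0.062
```

Emit:
send_rows([
  {"tx":0,"ty":-0.007,"tz":-0.12,"turn":0,"grip":0},
  {"tx":0,"ty":-0.011,"tz":-0.12,"turn":0,"grip":0},
  {"tx":0,"ty":-0.017,"tz":-0.119,"turn":0,"grip":0},
  {"tx":0,"ty":-0.02,"tz":-0.118,"turn":0,"grip":0},
  {"tx":0,"ty":-0.026,"tz":-0.117,"turn":0,"grip":0},
  {"tx":0,"ty":-0.03,"tz":-0.116,"turn":0,"grip":0},
  {"tx":0,"ty":-0.035,"tz":-0.115,"turn":0,"grip":0},
  {"tx":0,"ty":-0.039,"tz":-0.113,"turn":0,"grip":0},
  {"tx":0,"ty":0,"tz":0,"turn":0,"grip":0},
  {"tx":0,"ty":0,"tz":0,"turn":0,"grip":0},
])

```text
time: 28.32
position: [0.6417, -0.1967, 0.081]
tool_rot: [2.113, 2.322, 0.002]
ft_force: [4.2, -0.9, -2.2]
grip_width: 0.128
grip_force: 25.0
```

```bash
python3 g.py
```

```text
t 28.32 pos [ 0.6417 -0.1967  0.081 ] yang 5.39 tilt 0.14 j [-0.23  0.54  0.65  1.59 -0.35  1.13  0.6 ] f [ 4.2 -0.9 -2.2] grip 11.2 25.0
```

Emit:
send_rows([
  {"tx":0,"ty":-0.044,"tz":-0.112,"turn":0,"grip":0},
  {"tx":0,"ty":-0.048,"tz":-0.11,"turn":0,"grip":0},
  {"tx":0,"ty":-0.053,"tz":-0.108,"turn":0,"grip":0},
  {"tx":0,"ty":-0.057,"tz":-0.106,"turn":0,"grip":0},
  {"tx":0,"ty":-0.061,"tz":-0.103,"turn":0,"grip":0},
  {"tx":0,"ty":-0.065,"tz":-0.101,"turn":0,"grip":0},
  {"tx":0,"ty":-0.069,"tz":-0.098,"turn":0,"grip":0},
  {"tx":0,"ty":-0.073,"tz":-0.096,"turn":0,"grip":0},
  {"tx":0,"ty":0,"tz":0,"turn":0,"grip":0},
  {"tx":0,"ty":0,"tz":0,"turn":0,"grip":0},
])

```text
time: 29.58
position: [0.6148, -0.1994, 0.1321]
tool_rot: [2.111, 2.32, 0.005]
ft_force: [6.1, -0.9, 2.0]
grip_width: 0.129
grip_force: 25.0
```

```bash
python3 g.py; python3 - <<'E'
from bench import ctrl
import numpy as np
from scipy.optimize import brentq
s=ctrl.get_state();p=np.array(s['position']);dz=p[2]-.0247;X=p[0]*.9954+p[1]*.0958
print('theta',brentq(lambda t:.18*np.sin(t)+.006*np.cos(t)-.006-dz,0,1.2),'dX',X-.6303)
E
```

```text
t 29.57 pos [ 0.6148 -0.1994  0.1321] yang 5.41 tilt 0.31 j [-0.26  0.44  0.69  1.61 -0.3   1.19  0.59] f [ 6.1 -0.9  2. ] grip 11.2 25.0
theta 0.6474958012091044 dX -0.037390365377007684
```

Emit:
send_rows([
  {"tx":0,"ty":0,"tz":0,"turn":0,"grip":0.32},
  {"tx":0,"ty":0,"tz":0,"turn":0,"grip":0.32},
  {"tx":0,"ty":0.03,"tz":0,"turn":0,"grip":0.32},
  {"tx":0,"ty":0,"tz":-0.3,"turn":0,"grip":0.32},
  {"tx":0,"ty":0,"tz":-0.6,"turn":0,"grip":0.32},
  {"tx":0,"ty":0.3,"tz":-0.9,"turn":0,"grip":0.32},
  {"tx":0,"ty":0.6,"tz":-0.7,"turn":0,"grip":0.32},
  {"tx":-0.8,"ty":0.3,"tz":0,"turn":0,"grip":0.32},
  {"tx":-0.9,"ty":0,"tz":0,"turn":0,"grip":0.32},
  {"tx":-0.9,"ty":0,"tz":0,"turn":0,"grip":0.32},
  {"tx":-0.9,"ty":0,"tz":0,"turn":0,"grip":0.32},
  {"tx":-0.9,"ty":0,"tz":0,"turn":0,"grip":0.32},
])

```text
time: 31.08
position: [0.7109, -0.4563, 0.2819]
tool_rot: [2.113, 2.323, -0.0]
ft_force: [1.1, -0.6, 0.3]
grip_width: 0.321
grip_force: 0.0
```

```bash
python3 g.py; python3 - <<'E'
from h import *
import pickle
a=shot('top');b=shot('scene');pickle.dump((a,b),open('d5.pkl','wb'))
o=[]
for d in(a,b):
    u=proj(d,[[.53,-.2,.08]])[0].astype(int);x,y=u-[32,32];print(x,y);o.append(cv2.resize(cv2.cvtColor(d['pixels'][y:y+64,x:x+64],cv2.COLOR_RGB2BGR),(400,400),interpolation=cv2.INTER_CUBIC))
cv2.imwrite('pics/c5.png',np.hstack(o))
E
```

```text
t 31.07 pos [ 0.7109 -0.4563  0.2819] yang 5.43 tilt 0.05 j [ 0.3   0.85  0.67  0.68 -0.49  1.71  0.8 ] f [ 1.1 -0.6  0.3] grip 27.9 0.0
280 155
188 139
```

View pics/c5.png

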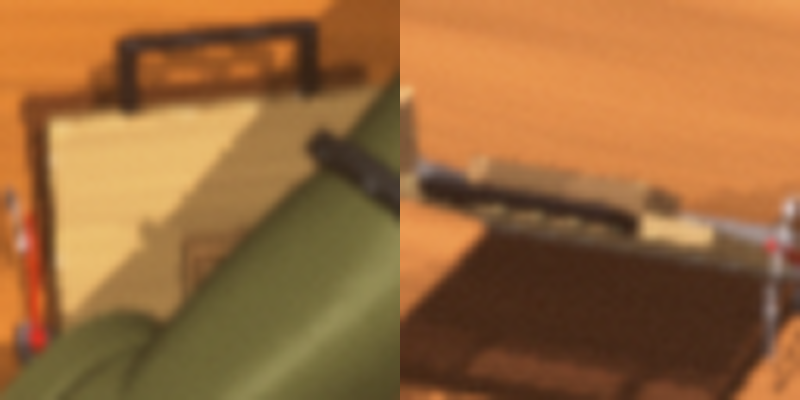

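The plate stands tilted with the blank on it, but the arm hides part of the top view. I move it aside for a final measurement.

Emit:
send_rows([
  {"tx":-0.6,"ty":-0.6,"tz":0,"turn":0,"grip":0.32},
  {"tx":-0.6,"ty":-0.6,"tz":0,"turn":0,"grip":0.32},
  {"tx":-0.6,"ty":-0.6,"tz":0,"turn":0,"grip":0.32},
  {"tx":-0.6,"ty":-0.6,"tz":0,"turn":0,"grip":0.32},
  {"tx":-0.6,"ty":-0.6,"tz":0,"turn":0,"grip":0.32},
  {"tx":-0.4,"ty":-0.6,"tz":0,"turn":0,"grip":0.32},
  {"tx":0,"ty":-0.6,"tz":0,"turn":0,"grip":0.32},
  {"tx":0,"ty":0,"tz":0,"turn":0,"grip":0.32},
  {"tx":0,"ty":0,"tz":0,"turn":0,"grip":0.32},
])

```text
time: 32.3
position: [0.4802, -0.6812, 0.2817]
tool_rot: [2.112, 2.323, 0.001]
ft_force: [0.4, -0.1, 0.6]
grip_width: 0.32
grip_force: 0.0
```

```bash
python3 g.py; python3 - <<'E'
from h import *
import pickle
a=shot('top');b=shot('scene');pickle.dump((a,b),open('d6.pkl','wb'))
o=[]
for d in(a,b):
    u=proj(d,[[.53,-.2,.08]])[0].astype(int);x,y=u-[32,32];print(x,y);o.append(cv2.resize(cv2.cvtColor(d['pixels'][y:y+64,x:x+64],cv2.COLOR_RGB2BGR),(400,400),interpolation=cv2.INTER_CUBIC))
cv2.imwrite('pics/c6.png',np.hstack(o))
E
```

```text
t 32.3 pos [ 0.4802 -0.6812  0.2817] yang 5.45 tilt 0.1 j [ 0.66  0.82  0.69  0.74 -0.49  1.69  1.2 ] f [ 0.4 -0.1  0.6] grip 27.8 0.0
280 155
188 139
```

View pics/c6.png

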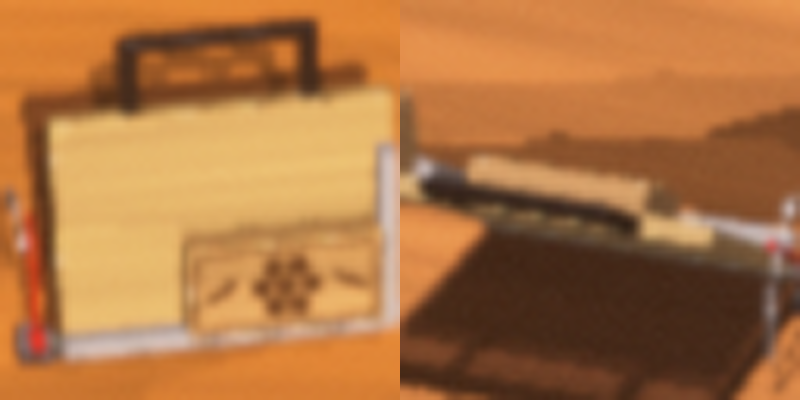

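The blank sits home in the corner: flower centre at (287,285), near edge along the fence. Last, I check the plate angle from the bar ends.

```bash
python3 - <<'E'
from h import *
import pickle
a,b=pickle.load(open('d6.pkl','rb'))
T=lambda u,v:(280+u/6.25-.42,155+v/6.25-.42);S=lambda u,v:(188+(u-400)/6.25-.42,139+v/6.25-.42)
t=np.radians(5.5);X=np.array([np.cos(t),np.sin(t),0])
for p,q in(((125,44),(636,218)),((313,28),(428,183))):
    P,e=tri(a,T(*p),b,S(*q));print(P.round(4),e.round(4),'X',(P@X).round(4),'theta',np.arctan2(P[2]-.02,P@X-.4502)-.033)
E
```

```text
[ 0.6062 -0.1426  0.1286] 0.0182 X 0.5898 theta 0.6281114933459384
[ 0.6182 -0.2522  0.1299] 0.0026 X 0.5912 theta 0.6289431542443403
```

```bash
python3 -c "
from bench import ctrl
print(ctrl.close_job())"
```

```text
the job is handed in; nothing more can be done
None
```

I handed the job in at about 32 s. The blank is pattern up and home against both fences, and the slope stands at about 0.63–0.65 rad against a pointer measured at about 0.64 rad; no verdict came back on hand-in.

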